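Seal the dry-goods canisters, oldest stock first

TASK

Seal the three dry-goods canisters, oldest stock first: with the fingertips, lightly press down the button in the lid of the red canister, then the yellow one, then the blue one, each all the way down so that it stays down. Do not shift, tip or lift the canisters. Leave the green canister, which still has to be filled, untouched with its button up, and leave the tin, carton and jar beside the tray where they stand.

Things in the scene. Friction and masses are not known exactly. Their poses are not given: they have to be found in the camera images.
- red_button_top (a point): centre of the top face of the red push button (a red disc 42 mm across in the middle of the lid; the lid is grey, with a pale circle round the button). It stands 17 mm above the lid when up, 10 mm when down and let go, and this point moves with it. The canister's axis passes through it; z is up.
- red_button (a joint): how far the catch under the red button is down, m: 0 to 0.0015 at the start (up), 0.007 fully down, sealed from 0.005. It yields at 3 N all the way and stays where left. The cap sits on it on a springy cushion (0.55 mm per N, springs back): it sinks 1.7 mm, then takes the catch 7 mm down at 3 N, then the push grows 1.8 N per mm to 16 N, then a hard stop. Over 30 N breaks it.
- can_red: loose round white storage canister with a red band round it and the red button in its grey lid; body 86 mm across, lid 92 mm across and its top 110 mm above the origin, about 0.5 to 1 kg. Origin: centre of its underside, 6 mm above the table.
- yellow_button_top (a point): centre of the top face of the yellow push button (a yellow disc 42 mm across in the middle of the lid; the lid is grey, with a pale circle round the button). It stands 17 mm above the lid when up, 10 mm when down and let go, and this point moves with it. The canister's axis passes through it; z is up.
- yellow_button (a joint): how far the catch under the yellow button is down, m: 0 to 0.0015 at the start (up), 0.007 fully down, sealed from 0.005. It yields at 3 N all the way and stays where left. The cap sits on it on a springy cushion (0.55 mm per N, springs back): it sinks 1.7 mm, then takes the catch 7 mm down at 3 N, then the push grows 1.8 N per mm to 16 N, then a hard stop. Over 30 N breaks it.
- can_yellow: loose round white storage canister with a yellow band round it and the yellow button in its grey lid; body 86 mm across, lid 92 mm across and its top 110 mm above the origin, about 0.5 to 1 kg. Origin: centre of its underside, 6 mm above the table.
- blue_button_top (a point): centre of the top face of the blue push button (a blue disc 42 mm across in the middle of the lid; the lid is grey, with a pale circle round the button). It stands 17 mm above the lid when up, 10 mm when down and let go, and this point moves with it. The canister's axis passes through it; z is up.
- blue_button (a joint): how far the catch under the blue button is down, m: 0 to 0.0015 at the start (up), 0.007 fully down, sealed from 0.005. It yields at 3 N all the way and stays where left. The cap sits on it on a springy cushion (0.55 mm per N, springs back): it sinks 1.7 mm, then takes the catch 7 mm down at 3 N, then the push grows 1.8 N per mm to 16 N, then a hard stop. Over 30 N breaks it.
- can_blue: loose round white storage canister with a blue band round it and the blue button in its grey lid; body 86 mm across, lid 92 mm across and its top 110 mm above the origin, about 0.5 to 1 kg. Origin: centre of its underside, 6 mm above the table.
- green_button_top (a point): centre of the top face of the green push button (a green disc 42 mm across in the middle of the lid; the lid is grey, with a pale circle round the button). It stands 17 mm above the lid when up, 10 mm when down and let go, and this point moves with it. The canister's axis passes through it; z is up.
- green_button (a joint): how far the catch under the green button is down, m: 0 to 0.0015 at the start (up), 0.007 fully down, sealed from 0.005. It yields at 3 N all the way and stays where left. The cap sits on it on a springy cushion (0.55 mm per N, springs back): it sinks 1.7 mm, then takes the catch 7 mm down at 3 N, then the push grows 1.8 N per mm to 16 N, then a hard stop. Over 30 N breaks it.
- can_green: canister to leave alone: loose round white storage canister with a green band round it and the green button in its grey lid; body 86 mm across, lid 92 mm across and its top 110 mm above the origin, about 0.5 to 1 kg. Origin: centre of its underside, 6 mm above the table.
- tray: fixed shallow green tray that the four canisters stand in: 300 mm (its x) by 340 mm (its y), floor 6 mm thick, walls 8 mm thick and up to 37 mm high. The canisters stand two by two, about 124 mm by 144 mm apart centre to centre; which is where changes. Origin: centre of its underside, on the table.
- tin: bystander: loose red food tin with a paper band, 74 mm across, 105 mm tall, beside the tray. Origin: centre of its underside.
- carton: bystander: loose ochre food carton, 55 by 85 mm and 130 mm tall, beside the tray. Origin: centre of its underside.
- jar: bystander: loose amber jar with a brass-coloured cap, 64 mm across, 90 mm tall, beside the tray. Origin: centre of its underside.
Things that resemble listed ones, but are neither listed nor needed, are in the scene too. What is shaped like the can_blue but pink is not meant.

How it is judged:
By the outcome, as a careful person would: the job done as asked, in the order asked, and still so for the second after the job is handed in, with the robot touching nothing.
It also fails if it takes over 45 s, if anything falls off the work surface, if the arm or the gripper's body presses on something with over 40 N, if the wrist force passes 120 N, or if a joint passes its speed limit or range.

ROBOT

A 6-joint arm with a two-finger parallel gripper is mounted at the origin on the work surface. World frame = base frame: x ahead of the robot, y to its left, z up, the work surface at z = 0. Lengths are in m, angles in degrees, forces in N, time in s.
With the tool pointing down it reaches from about 0.4 to 0.825 m from the base axis. Payload 7 kg.
Tool frame: the origin (TCP) lies on the centre line of the jaws, within the pads' length; the fingertips stand 17 mm ahead of it and the grasp point (between the pads) lies 2 mm behind it; y points along the fingers, z is the direction in which the jaws open and shut, and the axes are right-handed (so a half turn about y gives the same grasp; the last joint's range is limited). The gripper opens to 88 mm and grips with 3 to 60 N. Pads are 19 mm wide; open, the fingers measure 130 mm over their backs; the gripper's body (78 mm by 193 mm) begins 47 mm behind the grasp point.
Start: joints at [89.444, 20.546, 0.682, 0, -70.136, -16.507], TCP at [0.198, 0.645, 0.244] pointing down, gripper open.
Joint ranges: [-176.03, 176.03], [-82.01, 121.73], [-58.28, 71.71], [-173.87, 95.51], [-174.79, -0.11], [-173.66, 173.66]. Speed limits (degrees/s): [136.94, 136.94, 172.46, 180, 180, 180].

INTERFACE

Orientations are given as [roll, pitch, yaw] about the fixed x, y, z axes, in that order (R = Rz(yaw) Ry(pitch) Rx(roll)).
In Python, from plant import r, capture, camera_info gives the robot as it stands. The module is installed in compiled form; this text tells all that it offers.
- The arm moves only by the tool apply_moves, never from a script. Its argument "deltas" is a list of rows, each an object of numbers: "tx", "ty", "tz": the shift along the tool's x, y, z in m; "turn": the turn about the tool's y in rad; "gripper": the finger opening in m, from 0 to 0.0876. A call has 1 to 5 rows; each row is the pose to reach, as a shift and turn from the pose commanded when the call began, along the tool's axes at that moment; what a row does not reach only later rows make up. A row lasts 1/10 s, in which the tool goes at most 50 mm and 8.59 degrees, less where a joint would pass 70% of its speed; a pose out of reach is approached as far as the arm can. A call with a gripper value outside its range is refused whole. The fingers move at their own pace and stop on an object; "newtons" is the grip in N (left out, the last holds). Time passes only in rows, so rows that repeat a pose let the fingers close. It gives the time, the measured TCP pose, the force and the opening at its end, in the units of the state.
- r.get_state(): the state, without advancing time (a new reading comes with each control period).
- capture(name): name is "side" or "top"; returns (picture, depth): 420x560x3 uint8, red, green, blue; 420x560 float32, m along the optical axis (not along the pixel's ray), 0 where there is no reading.
- camera_info(name): a dict with "K" (3x3 intrinsics, pixels), "eye" and "orientation" of the camera in the world. Camera axes: x right, y up, looking along -z (the intrinsics and any distortion apply to the point x, -y, -z); pixel columns grow to the right and rows downward; lengths in m; the calibration is good to about 2 mm. A picture is of the moment at which its call begins. camera_info takes no time and is no camera call.
- r.close_job(): hands the job in, once; it reports no verdict.
The state is a dict: "time_s": time; "joints": joint angles; "qd": joint speeds; "joint_torque": joint torques, N m; "tcp_pos": TCP position; "eef_rot": TCP orientation; "contact_force": force on the tool from outside, world axes, zero at the start; "moment": the same for the moment, N m; "gripper_width": finger opening in m.
Only numpy, scipy, OpenCV 4.12 (cv2) and the standard library are available. Lean on these libraries where they do the work, as an engineer would, in place of code of your own. Each camera call takes 0.05 s, during which the arm holds its last target.

## Working session

There is one attempt and no reset: what is moved stays moved. The work goes in short steps, Python scripts to look and compute and a tool call to move; the robot and the scene stay as the last step left them, time stands still between calls to the robot, and variables do not carry over. Pictures are saved under pics/ and viewed, and the job is handed in when it is done.

Besides the shell and the picture viewer there is one more tool, called by a JSON object that holds its "name" and its "arguments", one argument or row to a line. apply_moves: Moves the arm, as the interface text tells. Its arguments: {"type":"object","properties":{"deltas":{"type":"array","items":{"type":"object","properties":{"tx":{"type":"number"},"ty":{"type":"number"},"tz":{"type":"number"},"turn":{"type":"number"},"gripper":{"type":"number"}}}},"newtons":{"type":"number"}},"required":["deltas"]}

```bash
mkdir -p pics; ls
python3 - <<'E'
from plant import r,capture,camera_info
import cv2,numpy as np
s=r.get_state()
for k,v in s.items(): print(k,np.round(v,4))
for n in ("side","top"):
    p,d=capture(n); cv2.imwrite(f"pics/{n}0.png",p[:,:,::-1]); np.savez(f"{n}0.npz",p=p,d=d); print(n,camera_info(n))
E
```

```text
pics
time_s 0.0
joints [ 8.94428e+01  2.05913e+01  6.31900e-01 -2.26000e-02 -7.01375e+01
 -1.65093e+01]
qd [-0.0861  0.0369 -0.0301 -0.0344  0.0236 -0.0393]
joint_torque [ 3.00000e-04 -5.82713e+01  2.93055e+01  6.99710e+00  7.00000e-03
 -1.00000e-04]
tcp_pos [0.1979 0.6448 0.2426]
eef_rot [-8.990110e+01  7.200000e-03  1.629259e+02]
contact_force [ 0.2923  0.3516 -0.2533]
moment [ 0.0224 -0.0129 -0.0289]
gripper_width 0.0877
side {'K': array([[519.01480216,   0.        , 277.54228589],
       [  0.        , 519.01480216, 211.75248261],
       [  0.        ,   0.        ,   1.        ]]), 'eye': array([-0.1294529 , -0.71465715,  0.76687586]), 'orientation': array([ 57.62416517,   1.49005154, -46.07340735])}
top {'K': array([[493.97804713,   0.        , 287.4273466 ],
       [  0.        , 493.97804713, 207.7260387 ],
       [  0.        ,   0.        ,   1.        ]]), 'eye': array([0.38306103, 0.03943804, 1.35032812]), 'orientation': array([ 10.28689523,  -0.28773305, -91.51940162])}
```

View pics/top0.png

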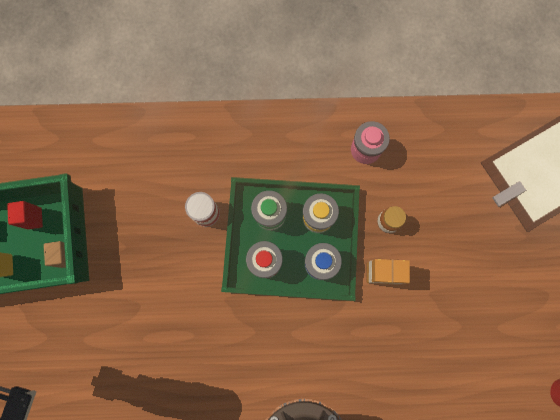

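View pics/side0.png

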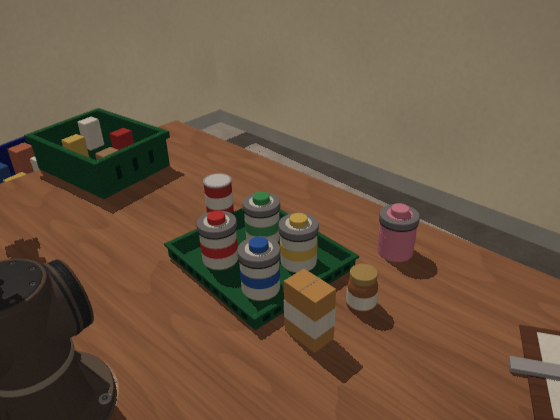

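The buttons in the top view are red (264,259), yellow (321,210), blue (323,261) and green (268,208). The pink lookalike outside the tray, at (372,136), is not meant. Next I'll measure them in both views.

```bash
cat > h.py <<'E'
import numpy as np,cv2
from scipy.spatial.transform import Rotation as R
from plant import r,capture,camera_info
H={'red':[(0,6),(174,180)],'yellow':[(20,28)],'blue':[(105,120)],'green':[(55,85)]}
seed={'top':{'red':(264,259),'yellow':(321,210),'blue':(323,261),'green':(268,208)},
'side':{'red':(216,217),'yellow':(299,219),'blue':(259,244),'green':(261,199)}}
def ray(n,uv):
    c=camera_info(n);K=c['K'];d=np.array([(uv[0]-K[0,2])/K[0,0],-(uv[1]-K[1,2])/K[1,1],-1])
    return c['eye'],R.from_euler('xyz',c['orientation'],degrees=True).as_matrix()@d
def mask(n,p,col):
    h=cv2.cvtColor(p,cv2.COLOR_RGB2HSV);m=np.zeros(h.shape[:2],np.uint8)
    for a,b in H[col]: m|=cv2.inRange(h,(a,110,60),(b,255,255))
    u,v=seed[n][col];w=np.zeros_like(m);w[v-15:v+16,u-16:u+17]=1
    return m*w
def pts(n,d,m):
    v,u=np.nonzero((m>0)&(d>0)); o=[]
    for a,b in zip(u,v):
        e,k=ray(n,(a,b)); o.append(e+k*d[b,a])
    return np.array(o),u,v
E
python3 - <<'E'
from h import *
D={n:np.load(f'{n}0.npz') for n in('top','side')}
for c in H:
    C={}
    for n in D:
        p,d=D[n]['p'],D[n]['d'];m=mask(n,p,c)
        P,u,v=pts(n,d,m)
        z=np.percentile(P[:,2],90);k=(abs(P[:,2]-z)<.004)
        sel=np.c_[u[k],v[k]].astype(np.int32)
        el=cv2.minAreaRect(sel); cc=el[0]
        C[n]=cc;e,kk=ray(n,cc);t=(.133-e[2])/kk[2]
        print(c,n,len(u),'top px',k.sum(),np.round(cc,1),np.round(el[1],1),'z90',z.round(4),'mid',((P[k,:2].min(0)+P[k,:2].max(0))/2).round(4),P[k,:2].mean(0).round(4),'plane',(e+t*kk).round(4))
    (e1,d1),(e2,d2)=[ray(n,C[n]) for n in D]
    s=np.linalg.lstsq(np.c_[d1,-d2],e2-e1,rcond=None)[0]
    a,b=e1+s[0]*d1,e2+s[1]*d2;print('  tri',((a+b)/2).round(4),'gap',np.linalg.norm(a-b).round(4))
s=r.get_state();print(s['tcp_pos'],R.from_euler('xyz',s['eef_rot'],degrees=True).as_matrix().round(4))
a=D['top']['p'][170:310,210:410];b=D['side']['p'][160:330,160:360]
o=np.vstack([cv2.resize(a,None,fx=2.4,fy=2.4,interpolation=2)[:300],cv2.resize(b,None,fx=2.4,fy=2.4,interpolation=2)[:290]])
cv2.imwrite('pics/crop0.png',o[:,:,::-1])
E
```

```text
red top 220 top px 146 [263.5 258.5] [15. 15.] z90 0.1337 mid [0.4786 0.0897] [0.4794 0.0892] plane [0.4785 0.0896 0.133 ]
red side 296 top px 144 [215.4 215.2] [ 9.7 17.3] z90 0.1333 mid [0.4776 0.0893] [0.4761 0.0874] plane [0.4752 0.0866 0.133 ]
  tri [0.4783 0.09   0.1301] gap 0.0008
yellow top 223 top px 121 [321.5 209.7] [15. 15.] z90 0.1335 mid [ 0.5973 -0.0567] [ 0.5968 -0.0568] plane [ 0.5966 -0.0576  0.133 ]
yellow side 231 top px 147 [298.5 218. ] [17. 10.] z90 0.1323 mid [ 0.595 -0.058] [ 0.5944 -0.0588] plane [ 0.5917 -0.0621  0.133 ]
  tri [ 0.5971 -0.0577  0.1286] gap 0.0006
blue top 207 top px 150 [323.5 260.5] [15. 15.] z90 0.1346 mid [ 0.4698 -0.0577] [ 0.4706 -0.058 ] plane [ 0.4697 -0.0577  0.133 ]
blue side 265 top px 182 [258.  242.5] [11. 18.] z90 0.1339 mid [ 0.4671 -0.0603] [ 0.4668 -0.0607] plane [ 0.4658 -0.0616  0.133 ]
  tri [ 0.4697 -0.0578  0.1291] gap 0.0006
green top 157 top px 105 [267.8 206.3] [12.7 13.4] z90 0.1341 mid [0.6082 0.0761] [0.6093 0.0773] plane [0.6088 0.0767 0.133 ]
green side 169 top px 107 [260.5 196. ] [ 8. 15.] z90 0.1335 mid [0.6055 0.0709] [0.6036 0.0709] plane [0.6031 0.0706 0.133 ]
  tri [0.6095 0.077  0.1277] gap 0.0007
[0.19796785 0.64488152 0.24269512] [[-9.559e-01 -3.000e-04 -2.936e-01]
 [ 2.936e-01 -1.500e-03 -9.559e-01]
 [-1.000e-04 -1.000e+00  1.500e-03]]
```

View pics/crop0.png

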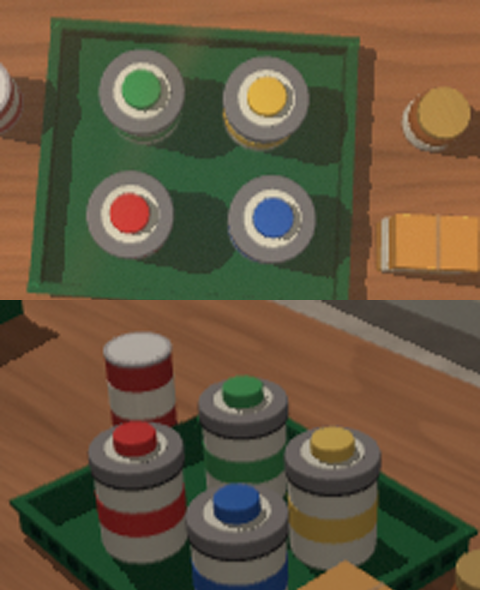

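{"name": "apply_moves", "arguments": {
  "deltas": [
    {"tx":-0.033,"tz":0.0345,"gripper":0},
    {"tx":-0.066,"tz":0.069,"gripper":0},
    {"tx":-0.1,"tz":0.104,"gripper":0},
    {"tx":-0.133,"tz":0.138,"gripper":0},
    {"tx":-0.166,"tz":0.172,"gripper":0}
  ],
  "newtons": 5
}}

```text
invalid input at $.deltas[0]: expected keys tx, ty, tz, turn, gripper
```

{"name": "apply_moves", "arguments": {
  "deltas": [
    {"tx":-0.033,"tz":0.0345,"gripper":0},
    {"tx":-0.066,"tz":0.069,"gripper":0},
    {"tx":-0.1,"tz":0.104,"gripper":0},
    {"tx":-0.133,"tz":0.138,"gripper":0},
    {"tx":-0.166,"tz":0.172,"gripper":0}
  ]
}}

```text
invalid input at $.deltas[0]: expected keys tx, ty, tz, turn, gripper
```

{"name": "apply_moves", "arguments": {
  "deltas": [
    {"tx":-0.033,"ty":0,"tz":0.0345,"turn":0,"gripper":0},
    {"tx":-0.066,"ty":0,"tz":0.069,"turn":0,"gripper":0},
    {"tx":-0.1,"ty":0,"tz":0.104,"turn":0,"gripper":0},
    {"tx":-0.133,"ty":0,"tz":0.138,"turn":0,"gripper":0},
    {"tx":-0.166,"ty":0,"tz":0.172,"turn":0,"gripper":0}
  ],
  "newtons": 5
}}

```text
time_s: 0.6
tcp_pos: [0.3067, 0.4301, 0.2433]
eef_rot: [-90.0, -0.0, 163.0]
contact_force: [1.4, 1.4, 0.7]
gripper_width: 0.0528
```

{"name": "apply_moves", "arguments": {
  "deltas": [
    {"tx":-0.033,"ty":0,"tz":0.0345,"turn":0,"gripper":0},
    {"tx":-0.066,"ty":0,"tz":0.069,"turn":0,"gripper":0},
    {"tx":-0.1,"ty":0,"tz":0.104,"turn":0,"gripper":0},
    {"tx":-0.133,"ty":0,"tz":0.138,"turn":0,"gripper":0},
    {"tx":-0.166,"ty":0,"tz":0.172,"turn":0,"gripper":0}
  ]
}}

```text
time_s: 1.1
tcp_pos: [0.4148, 0.2171, 0.2436]
eef_rot: [-90.0, 0.0, 163.0]
contact_force: [1.4, 0.0, 0.8]
gripper_width: 0.0133
```

{"name": "apply_moves", "arguments": {
  "deltas": [
    {"tx":-0.033,"ty":0,"tz":0.0345,"turn":0,"gripper":0},
    {"tx":-0.066,"ty":0,"tz":0.069,"turn":0,"gripper":0},
    {"tx":-0.098,"ty":0,"tz":0.103,"turn":0,"gripper":0},
    {"tx":-0.098,"ty":0,"tz":0.103,"turn":0,"gripper":0}
  ]
}}

```text
time_s: 1.5
tcp_pos: [0.479, 0.0874, 0.2431]
eef_rot: [-89.9, -0.0, 162.6]
contact_force: [-0.0, 0.8, -0.9]
gripper_width: 0.0005
```

Run:
```python
from h import *
s=r.get_state()
for k in('time_s','tcp_pos','eef_rot','contact_force','gripper_width'):print(k,np.round(s[k],4))
for n in ("side","top"):
    p,d=capture(n); cv2.imwrite(f"pics/{n}1.png",cv2.resize(p[150:340,150:420],None,fx=2.9,fy=2.9)[:,:,::-1]); np.savez(f"{n}1.npz",p=p,d=d)
```

```text
time_s 1.5
tcp_pos [0.479  0.0874 0.2431]
eef_rot [-8.992690e+01 -3.010000e-02  1.626256e+02]
contact_force [-0.0429  0.8191 -0.8581]
gripper_width 0.0005
```

View pics/side1.png

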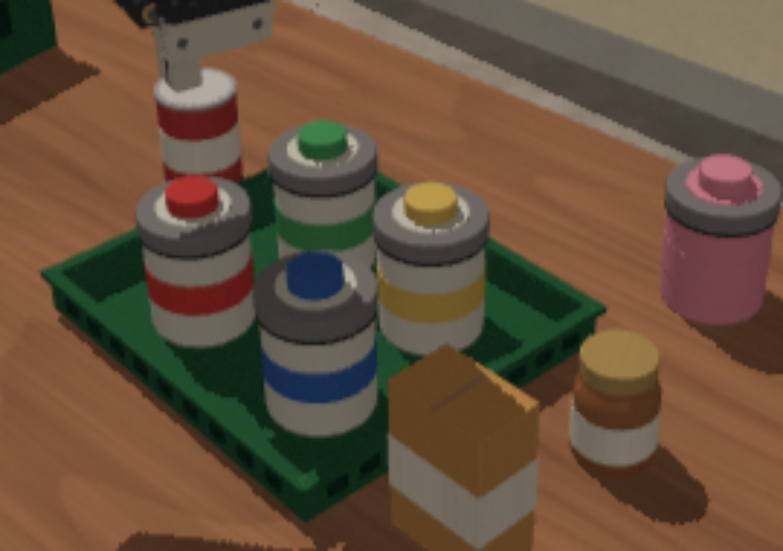

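View pics/top1.png

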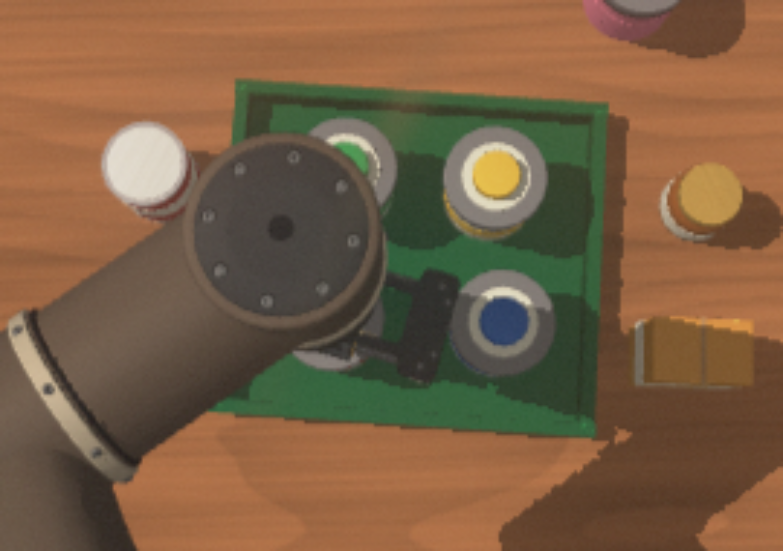

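Both views show the tips closed above the red canister; in the side view they are near pixel (213,179). I'll check that against the projected TCP.

```bash
cat >> h.py <<'E'
def proj(n,X):
    c=camera_info(n);K=c['K'];q=R.from_euler('xyz',c['orientation'],degrees=True).as_matrix().T@(np.array(X)-c['eye'])
    return np.array([K[0,2]+K[0,0]*q[0]/-q[2],K[1,2]-K[1,1]*q[1]/-q[2]])
E
python3 - <<'E'
from h import *
s=r.get_state();print(s['tcp_pos'],s['qd'].max() if hasattr(s['qd'],'max') else s['qd'],s['contact_force'])
t=np.array(s['tcp_pos'])-[0,0,.017];print(t,proj('side',t))
D=np.load('side1.npz');d=D['d']
pp=D['p'][140:200,185:250];cv2.imwrite('pics/tip1.png',cv2.resize(pp,None,fx=9,fy=9,interpolation=0)[:,:,::-1])
for uv in [(212,175),(209,175),(215,175),(212,178)]:
    e,k=ray('side',uv);print(uv,(e+k*d[uv[1],uv[0]]).round(4))
E
```

```text
[0.47803936 0.09045678 0.24315262] 2.8826318964648974 [-0.46973573  0.0033376  -0.35210697]
[0.47803936 0.09045678 0.22615262] [211.42734966 178.13828878]
(212, 175) [0.4694 0.0758 0.2426]
(209, 175) [0.4645 0.0798 0.2432]
(215, 175) [0.4766 0.0747 0.2401]
(212, 178) [0.4693 0.0767 0.2351]
```

View pics/tip1.png

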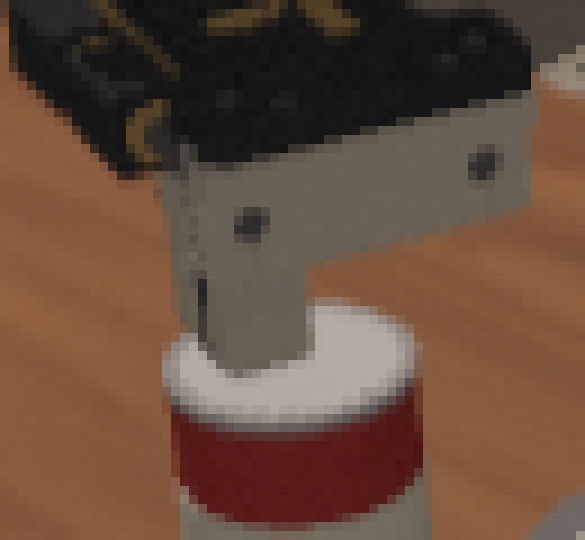

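{"name": "apply_moves", "arguments": {
  "deltas": [
    {"tx":0,"ty":0.03,"tz":0,"turn":0,"gripper":0},
    {"tx":0,"ty":0.06,"tz":0,"turn":0,"gripper":0},
    {"tx":0,"ty":0.08,"tz":0,"turn":0,"gripper":0},
    {"tx":0,"ty":0.085,"tz":0,"turn":0,"gripper":0},
    {"tx":0,"ty":0.085,"tz":0,"turn":0,"gripper":0}
  ]
}}

```text
time_s: 2.1
tcp_pos: [0.4775, 0.0925, 0.1583]
eef_rot: [-89.9, -0.0, 163.0]
contact_force: [-0.6, 0.8, 0.6]
gripper_width: 0.0002
```

```bash
cat > look.py <<'E'
import sys
from h import *
s=r.get_state();print(np.round(s['tcp_pos'],4),np.round(s['contact_force'],2),s['time_s'])
n=sys.argv[1];p,d=capture('side');np.savez(n+'.npz',p=p,d=d)
cv2.imwrite(f'pics/{n}.png',cv2.resize(p[150:310,170:350],None,fx=3.6,fy=3.6)[:,:,::-1])
E
python3 look.py s2
```

```text
[0.4775 0.0925 0.1583] [-0.57  0.8   0.61] 2.1
```

View pics/s2.png

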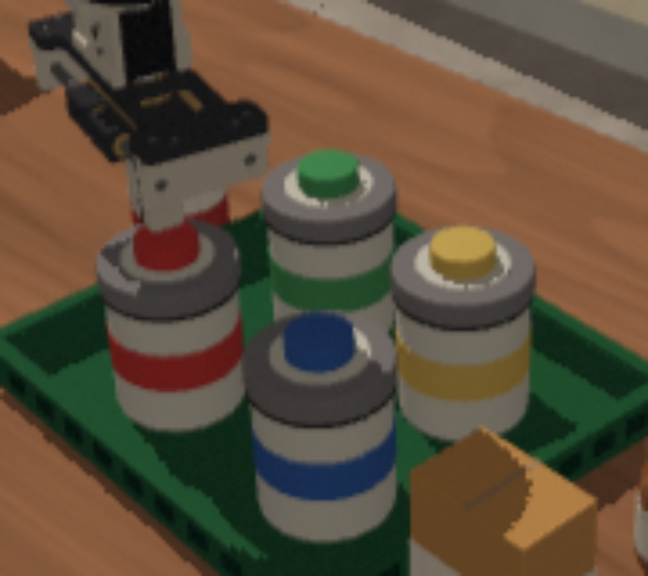

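The tips are just above the red button, about 3 mm off centre in y. I'll correct that and start pressing slowly.

{"name": "apply_moves", "arguments": {
  "deltas": [
    {"tx":-0.001,"ty":0.001,"tz":0.0025,"turn":0,"gripper":0},
    {"tx":-0.001,"ty":0.004,"tz":0.0025,"turn":0,"gripper":0},
    {"tx":-0.001,"ty":0.006,"tz":0.0025,"turn":0,"gripper":0},
    {"tx":-0.001,"ty":0.008,"tz":0.0025,"turn":0,"gripper":0},
    {"tx":-0.001,"ty":0.009,"tz":0.0025,"turn":0,"gripper":0}
  ]
}}

```text
time_s: 2.65
tcp_pos: [0.4782, 0.089, 0.1495]
eef_rot: [-90.0, -0.0, 162.9]
contact_force: [-0.1, -0.7, -0.2]
gripper_width: -0.0001
```

{"name": "apply_moves", "arguments": {
  "deltas": [
    {"tx":0,"ty":0.001,"tz":0,"turn":0,"gripper":0},
    {"tx":0,"ty":0.002,"tz":0,"turn":0,"gripper":0},
    {"tx":0,"ty":0.003,"tz":0,"turn":0,"gripper":0}
  ]
}}

```text
time_s: 2.95
tcp_pos: [0.4782, 0.089, 0.1466]
eef_rot: [-90.0, 0.0, 162.9]
contact_force: [-1.2, -1.4, 2.3]
gripper_width: 0.0004
```

{"name": "apply_moves", "arguments": {
  "deltas": [
    {"tx":0,"ty":0.001,"tz":0,"turn":0,"gripper":0},
    {"tx":0,"ty":0.002,"tz":0,"turn":0,"gripper":0},
    {"tx":0,"ty":0.002,"tz":0,"turn":0,"gripper":0}
  ]
}}

```text
time_s: 3.25
tcp_pos: [0.4782, 0.089, 0.1445]
eef_rot: [-90.0, -0.0, 162.9]
contact_force: [-0.8, -0.2, 3.0]
gripper_width: 0.0004
```

{"name": "apply_moves", "arguments": {
  "deltas": [
    {"tx":0,"ty":0.001,"tz":0,"turn":0,"gripper":0},
    {"tx":0,"ty":0.002,"tz":0,"turn":0,"gripper":0},
    {"tx":0,"ty":0.003,"tz":0,"turn":0,"gripper":0},
    {"tx":0,"ty":0.003,"tz":0,"turn":0,"gripper":0}
  ]
}}

```text
time_s: 3.65
tcp_pos: [0.4782, 0.089, 0.1415]
eef_rot: [-90.0, -0.0, 162.9]
contact_force: [-1.5, -1.1, 3.9]
gripper_width: 0.0004
```

{"name": "apply_moves", "arguments": {
  "deltas": [
    {"tx":0,"ty":0.001,"tz":0,"turn":0,"gripper":0},
    {"tx":0,"ty":0.002,"tz":0,"turn":0,"gripper":0},
    {"tx":0,"ty":0.002,"tz":0,"turn":0,"gripper":0}
  ]
}}

```text
time_s: 3.95
tcp_pos: [0.4782, 0.089, 0.1397]
eef_rot: [-90.0, 0.0, 162.9]
contact_force: [-1.7, -0.7, 6.8]
gripper_width: 0.0006
```

The force rose past the 3 N plateau with about the expected stiffness, so the catch has bottomed. I'll retract and look.

{"name": "apply_moves", "arguments": {
  "deltas": [
    {"tx":0,"ty":-0.004,"tz":0,"turn":0,"gripper":0},
    {"tx":0,"ty":-0.015,"tz":0,"turn":0,"gripper":0},
    {"tx":0,"ty":-0.035,"tz":0,"turn":0,"gripper":0},
    {"tx":0,"ty":-0.045,"tz":0,"turn":0,"gripper":0},
    {"tx":0,"ty":-0.045,"tz":0,"turn":0,"gripper":0}
  ]
}}

```text
time_s: 4.45
tcp_pos: [0.4792, 0.0897, 0.1863]
eef_rot: [-90.2, 0.1, 162.9]
contact_force: [1.3, 0.4, -0.5]
gripper_width: 0.0008
```

```bash
python3 look.py s3
python3 - <<'E'
from h import *
for f in('side0','s3'):
    D=np.load(f+'.npz')
    for c in H:
        P,u,v=pts('side',D['d'],mask('side',D['p'],c));print(f,c,len(u),np.percentile(P[:,2],[50,90]).round(4))
s=r.get_state();M=R.from_euler('xyz',s['eef_rot'],degrees=True).as_matrix()
print(M.T@(np.array([.5965,-.0572,s['tcp_pos'][2]])-s['tcp_pos']))
E
```

```text
[0.4792 0.0897 0.1863] [ 1.3   0.43 -0.46] 4.45
side0 red 296 [0.1291 0.1333]
side0 yellow 231 [0.1302 0.1323]
side0 blue 265 [0.1319 0.1339]
side0 green 169 [0.1309 0.1335]
s3 red 245 [0.1245 0.1274]
s3 yellow 230 [0.13   0.1327]
s3 blue 265 [0.1318 0.1339]
s3 green 169 [0.1312 0.1338]
[-1.55826194e-01 -1.18606327e-05  1.05545241e-01]
```

View pics/s3.png

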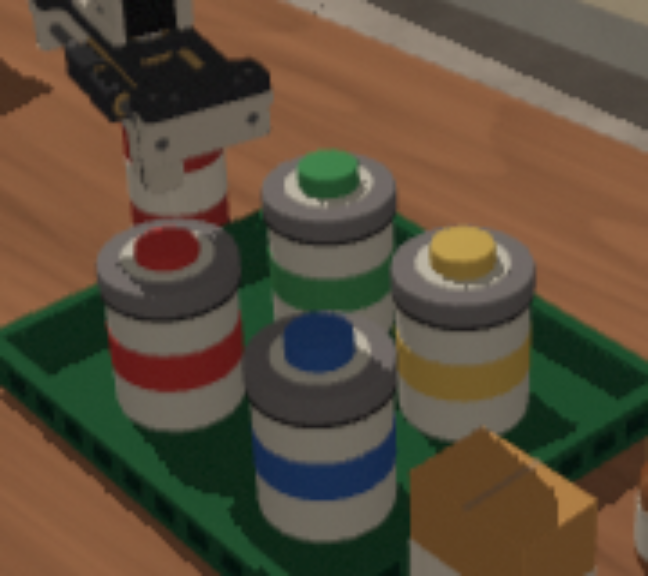

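The red button at crop (166,250) is clearly lower and the canister hasn't moved. Next is yellow, travelling with the tips at about 0.169 m, clear of everything.

{"name": "apply_moves", "arguments": {
  "deltas": [
    {"tx":-0.039,"ty":0,"tz":0.0264,"turn":0,"gripper":0},
    {"tx":-0.078,"ty":0,"tz":0.0528,"turn":0,"gripper":0},
    {"tx":-0.117,"ty":0,"tz":0.079,"turn":0,"gripper":0},
    {"tx":-0.156,"ty":0,"tz":0.1055,"turn":0,"gripper":0},
    {"tx":-0.156,"ty":0,"tz":0.1055,"turn":0,"gripper":0}
  ]
}}

```text
time_s: 5.0
tcp_pos: [0.5983, -0.0613, 0.1824]
eef_rot: [-89.9, -0.1, 162.7]
contact_force: [-1.3, 0.6, -1.1]
gripper_width: 0.0006
```

{"name": "apply_moves", "arguments": {
  "deltas": [
    {"tx":0,"ty":0.01,"tz":0,"turn":0,"gripper":0},
    {"tx":0,"ty":0.02,"tz":0,"turn":0,"gripper":0},
    {"tx":0,"ty":0.028,"tz":0,"turn":0,"gripper":0},
    {"tx":0,"ty":0.028,"tz":0,"turn":0,"gripper":0},
    {"tx":0,"ty":0.028,"tz":0,"turn":0,"gripper":0}
  ]
}}

```text
time_s: 5.5
tcp_pos: [0.5961, -0.0568, 0.1565]
eef_rot: [-90.0, -0.0, 163.0]
contact_force: [0.5, -0.4, -0.4]
gripper_width: 0.0003
```

```bash
python3 look.py s4
```

```text
[ 0.5961 -0.0568  0.1565] [ 0.48 -0.38 -0.37] 5.5
```

View pics/s4.png

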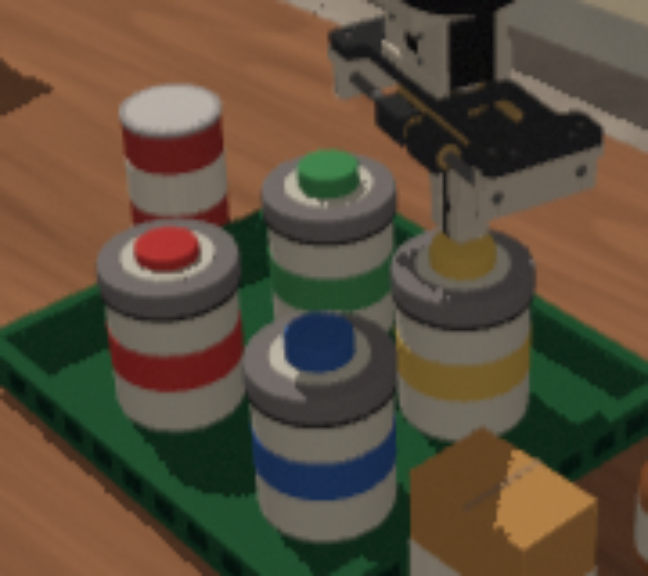

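The tips are centred over yellow at crop (463,240), and the red button is still down. Pressing yellow.

{"name": "apply_moves", "arguments": {
  "deltas": [
    {"tx":0,"ty":0.002,"tz":0,"turn":0,"gripper":0},
    {"tx":0,"ty":0.004,"tz":0,"turn":0,"gripper":0},
    {"tx":0,"ty":0.006,"tz":0,"turn":0,"gripper":0},
    {"tx":0,"ty":0.0075,"tz":0,"turn":0,"gripper":0},
    {"tx":0,"ty":0.009,"tz":0,"turn":0,"gripper":0}
  ]
}}

```text
time_s: 6.05
tcp_pos: [0.5964, -0.0576, 0.1475]
eef_rot: [-90.0, -0.0, 162.9]
contact_force: [-1.4, -0.3, 2.1]
gripper_width: 0.0005
```

{"name": "apply_moves", "arguments": {
  "deltas": [
    {"tx":0,"ty":0.001,"tz":0,"turn":0,"gripper":0},
    {"tx":0,"ty":0.002,"tz":0,"turn":0,"gripper":0},
    {"tx":0,"ty":0.003,"tz":0,"turn":0,"gripper":0},
    {"tx":0,"ty":0.004,"tz":0,"turn":0,"gripper":0},
    {"tx":0,"ty":0.005,"tz":0,"turn":0,"gripper":0}
  ]
}}

```text
time_s: 6.55
tcp_pos: [0.5964, -0.0576, 0.1425]
eef_rot: [-90.0, 0.0, 162.9]
contact_force: [-1.4, -0.0, 2.8]
gripper_width: 0.0009
```

{"name": "apply_moves", "arguments": {
  "deltas": [
    {"tx":0,"ty":0.001,"tz":0,"turn":0,"gripper":0},
    {"tx":0,"ty":0.002,"tz":0,"turn":0,"gripper":0},
    {"tx":0,"ty":0.002,"tz":0,"turn":0,"gripper":0}
  ]
}}

```text
time_s: 6.85
tcp_pos: [0.5964, -0.0576, 0.1406]
eef_rot: [-90.0, 0.0, 162.9]
contact_force: [-1.7, 0.8, 4.0]
gripper_width: 0.0006
```

{"name": "apply_moves", "arguments": {
  "deltas": [
    {"tx":0,"ty":0.001,"tz":0,"turn":0,"gripper":0},
    {"tx":0,"ty":0.0015,"tz":0,"turn":0,"gripper":0},
    {"tx":0,"ty":0.0015,"tz":0,"turn":0,"gripper":0}
  ]
}}

```text
time_s: 7.15
tcp_pos: [0.5964, -0.0576, 0.1395]
eef_rot: [-90.0, 0.0, 162.9]
contact_force: [-2.7, 0.8, 6.3]
gripper_width: 0.0008
```

{"name": "apply_moves", "arguments": {
  "deltas": [
    {"tx":0,"ty":-0.004,"tz":0,"turn":0,"gripper":0},
    {"tx":0,"ty":-0.015,"tz":0,"turn":0,"gripper":0},
    {"tx":0,"ty":-0.035,"tz":0,"turn":0,"gripper":0},
    {"tx":0,"ty":-0.045,"tz":0,"turn":0,"gripper":0},
    {"tx":0,"ty":-0.045,"tz":0,"turn":0,"gripper":0}
  ]
}}

```text
time_s: 7.65
tcp_pos: [0.5975, -0.0574, 0.186]
eef_rot: [-90.1, 0.2, 162.9]
contact_force: [0.2, -0.1, -1.0]
gripper_width: 0.0005
```

```bash
python3 look.py s5
python3 - <<'E'
from h import *
D=np.load('s5.npz')
for c in H:
    P,u,v=pts('side',D['d'],mask('side',D['p'],c));print(c,len(u),np.percentile(P[:,2],[50,90]).round(4))
s=r.get_state();M=R.from_euler('xyz',s['eef_rot'],degrees=True).as_matrix()
print(M.T@(np.array([.4697,-.058,s['tcp_pos'][2]])-s['tcp_pos']))
E
```

```text
[ 0.5975 -0.0574  0.186 ] [ 0.19 -0.13 -1.01] 7.65
red 246 [0.1248 0.1274]
yellow 185 [0.1253 0.1274]
blue 262 [0.1318 0.1339]
green 168 [0.1311 0.134 ]
[ 0.12128334 -0.00020871  0.0378681 ]
```

View pics/s5.png

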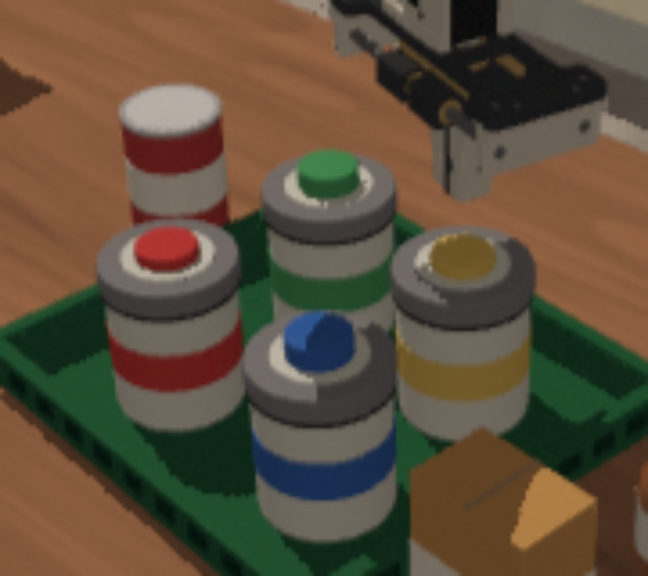

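Yellow at crop (463,257) is down, and green and blue are still up. Moving to blue.

{"name": "apply_moves", "arguments": {
  "deltas": [
    {"tx":0.04,"ty":0,"tz":0.0125,"turn":0,"gripper":0},
    {"tx":0.08,"ty":0,"tz":0.025,"turn":0,"gripper":0},
    {"tx":0.121,"ty":0,"tz":0.038,"turn":0,"gripper":0},
    {"tx":0.121,"ty":0,"tz":0.038,"turn":0,"gripper":0},
    {"tx":0.121,"ty":0,"tz":0.038,"turn":0,"gripper":0}
  ]
}}

```text
time_s: 8.2
tcp_pos: [0.4688, -0.0584, 0.184]
eef_rot: [-90.0, 0.0, 163.0]
contact_force: [0.4, -0.4, 0.2]
gripper_width: 0.0006
```

{"name": "apply_moves", "arguments": {
  "deltas": [
    {"tx":0,"ty":0.01,"tz":0,"turn":0,"gripper":0},
    {"tx":0,"ty":0.02,"tz":0,"turn":0,"gripper":0},
    {"tx":0,"ty":0.028,"tz":0,"turn":0,"gripper":0},
    {"tx":0,"ty":0.028,"tz":0,"turn":0,"gripper":0},
    {"tx":0,"ty":0.028,"tz":0,"turn":0,"gripper":0}
  ]
}}

```text
time_s: 8.7
tcp_pos: [0.4696, -0.0585, 0.1554]
eef_rot: [-89.9, -0.1, 162.9]
contact_force: [-0.1, -0.2, 0.5]
gripper_width: 0.0005
```

```bash
python3 look.py s6
```

```text
[ 0.4696 -0.0585  0.1554] [-0.05 -0.24  0.51] 8.7
```

View pics/s6.png

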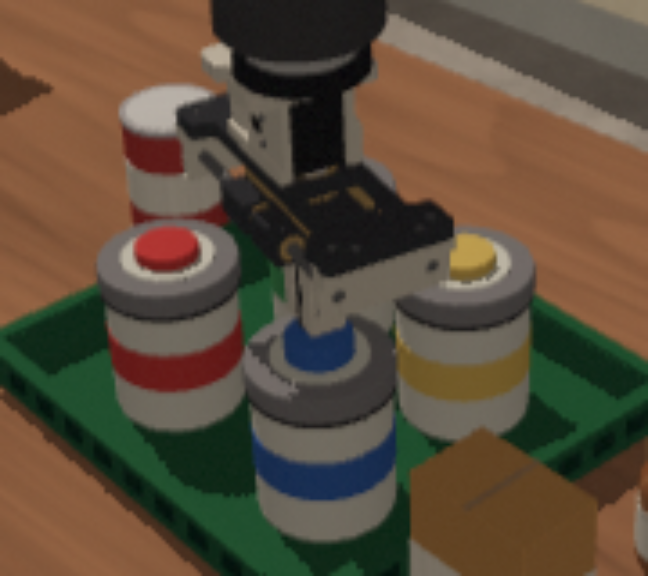

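The tips are over blue at crop (320,330). Pressing blue.

{"name": "apply_moves", "arguments": {
  "deltas": [
    {"tx":0,"ty":0.002,"tz":0,"turn":0,"gripper":0},
    {"tx":0,"ty":0.004,"tz":0,"turn":0,"gripper":0},
    {"tx":0,"ty":0.006,"tz":0,"turn":0,"gripper":0},
    {"tx":0,"ty":0.007,"tz":0,"turn":0,"gripper":0},
    {"tx":0,"ty":0.008,"tz":0,"turn":0,"gripper":0}
  ]
}}

```text
time_s: 9.25
tcp_pos: [0.4696, -0.0583, 0.1482]
eef_rot: [-90.0, 0.0, 162.9]
contact_force: [-0.5, 0.3, 3.4]
gripper_width: 0.0007
```

{"name": "apply_moves", "arguments": {
  "deltas": [
    {"tx":0,"ty":0.001,"tz":0,"turn":0,"gripper":0},
    {"tx":0,"ty":0.002,"tz":0,"turn":0,"gripper":0},
    {"tx":0,"ty":0.003,"tz":0,"turn":0,"gripper":0},
    {"tx":0,"ty":0.004,"tz":0,"turn":0,"gripper":0},
    {"tx":0,"ty":0.005,"tz":0,"turn":0,"gripper":0}
  ]
}}

```text
time_s: 9.75
tcp_pos: [0.4696, -0.0584, 0.143]
eef_rot: [-90.0, 0.0, 162.9]
contact_force: [-0.1, -0.1, 3.0]
gripper_width: 0.0005
```

{"name": "apply_moves", "arguments": {
  "deltas": [
    {"tx":0,"ty":0.001,"tz":0,"turn":0,"gripper":0},
    {"tx":0,"ty":0.002,"tz":0,"turn":0,"gripper":0},
    {"tx":0,"ty":0.003,"tz":0,"turn":0,"gripper":0},
    {"tx":0,"ty":0.003,"tz":0,"turn":0,"gripper":0}
  ]
}}

```text
time_s: 10.15
tcp_pos: [0.4697, -0.0584, 0.1401]
eef_rot: [-90.0, 0.0, 162.9]
contact_force: [-0.7, 0.8, 5.6]
gripper_width: 0.0007
```

{"name": "apply_moves", "arguments": {
  "deltas": [
    {"tx":0,"ty":0.001,"tz":0,"turn":0,"gripper":0},
    {"tx":0,"ty":0.001,"tz":0,"turn":0,"gripper":0}
  ]
}}

```text
time_s: 10.35
tcp_pos: [0.4696, -0.0584, 0.1393]
eef_rot: [-90.0, 0.0, 162.9]
contact_force: [-2.9, 1.3, 6.6]
gripper_width: 0.0002
```

{"name": "apply_moves", "arguments": {
  "deltas": [
    {"tx":0,"ty":-0.004,"tz":0,"turn":0,"gripper":0},
    {"tx":0,"ty":-0.015,"tz":0,"turn":0,"gripper":0},
    {"tx":0,"ty":-0.04,"tz":0,"turn":0,"gripper":0},
    {"tx":0,"ty":-0.08,"tz":0,"turn":0,"gripper":0},
    {"tx":0,"ty":-0.12,"tz":0,"turn":0,"gripper":0}
  ]
}}

```text
time_s: 10.85
tcp_pos: [0.4689, -0.0586, 0.2606]
eef_rot: [-90.0, -0.1, 162.9]
contact_force: [1.7, 0.0, 0.7]
gripper_width: 0.0008
```

{"name": "apply_moves", "arguments": {
  "deltas": [
    {"tx":0,"ty":0,"tz":-0.04,"turn":0,"gripper":0},
    {"tx":0,"ty":0,"tz":-0.08,"turn":0,"gripper":0},
    {"tx":0,"ty":0,"tz":-0.12,"turn":0,"gripper":0},
    {"tx":0,"ty":0,"tz":-0.12,"turn":0,"gripper":0},
    {"tx":0,"ty":0,"tz":-0.12,"turn":0,"gripper":0}
  ]
}}

```text
time_s: 11.35
tcp_pos: [0.5046, 0.0571, 0.2591]
eef_rot: [-90.0, -0.0, 163.0]
contact_force: [-0.1, -0.6, -0.0]
gripper_width: 0.0004
```

```bash
python3 look.py s7
python3 - <<'E'
from h import *
D={'s7':('side',np.load('s7.npz')),}
p,d=capture('top');np.savez('top7.npz',p=p,d=d);cv2.imwrite('pics/top7.png',p[:,:,::-1])
for f,(n,D) in {'s0':('side',np.load('side0.npz')),'s7':('side',np.load('s7.npz'))}.items():
  for c in H:
    P,u,v=pts(n,D['d'],mask(n,D['p'],c));print(f,c,len(u),np.percentile(P[:,2],[50,90]).round(4),P[:,:2].mean(0).round(4))
E
```

```text
[0.5046 0.0571 0.2591] [-0.1  -0.58 -0.03] 11.35
s0 red 296 [0.1291 0.1333] [0.5042 0.1183]
s0 yellow 231 [0.1302 0.1323] [ 0.5917 -0.0611]
s0 blue 265 [0.1319 0.1339] [ 0.4642 -0.0637]
s0 green 169 [0.1309 0.1335] [0.6008 0.0679]
s7 red 248 [0.1248 0.1276] [0.5086 0.1233]
s7 yellow 192 [0.1252 0.1271] [ 0.5928 -0.0599]
s7 blue 215 [0.1253 0.1271] [ 0.4654 -0.0621]
s7 green 168 [0.1317 0.1336] [0.6005 0.0676]
```

View pics/s7.png

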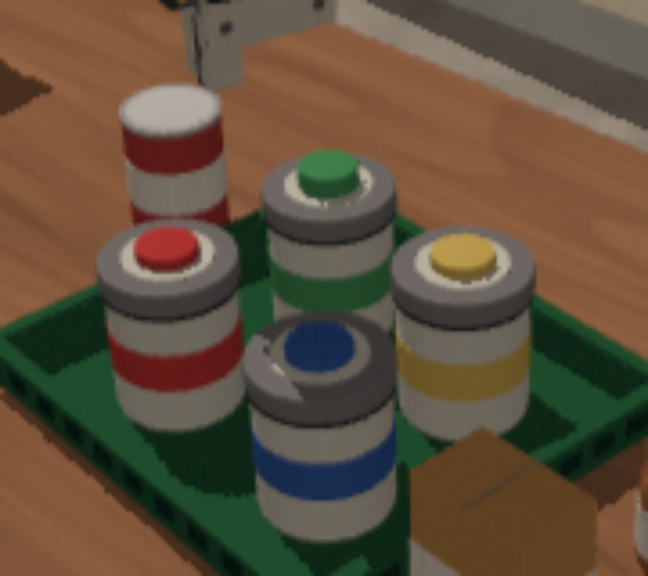

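View pics/top7.png

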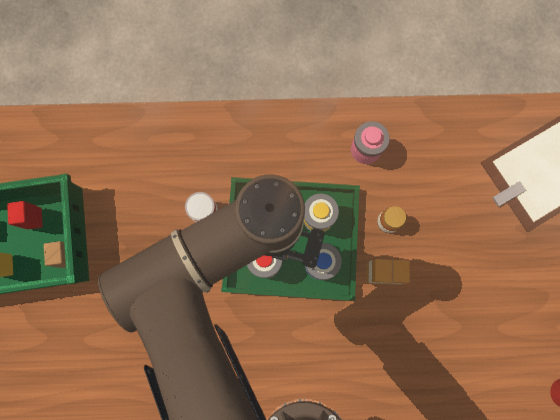

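Red, yellow and blue are down, green is up, nothing has shifted, and the arm is clear. Handing in.

```bash
python3 -c "
from plant import r
print(r.close_job())"
```

```text
the job is handed in; nothing more can be done
None
```

I pressed the red, then yellow, then blue button all the way down with the closed fingertips, and handed the job in at about 11.5 s.

- **Presses:** Each one went through the 3 N plateau into the stiffening zone. The last readings were 6.8 N for red, 6.3 N for yellow and 6.6 N for blue.
- **Final buttons (side camera):** The three tops ended at about 0.127 m, against 0.132–0.134 m at the start, and stayed down after release. That drop of 5–7 mm fits the 7 mm stroke, given that a catch could start up to 1.5 mm down. Green is unchanged at 0.1336 m.
- **Nothing moved:** In the last pictures the three canisters, the green one and the tin, carton and jar stand where they were, and the gripper is clear at 0.26 m with no contact force. The arm hid the green canister in the last top view, so only the side view confirms it.
- **Disagreements:** Triangulating the button centres gave tops 3–5 mm lower than the depth readings. I used the depth heights, and contact force on the way down fitted them. The measured TCP also drifted about 2 mm during the first descent, which I corrected before touching red.

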